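# Index the tilted star-wheel head to a counted click and lock it

## Task

On the tilted indexing head, turn the star wheel clockwise (seen looking down onto its face) by its black bar grip, one click at a time and letting it rest in each, until its upright home pin stands exactly three clicks clockwise past the fixed pointer; do not overrun that click. Then swing the lock lever fully in, so that its tooth sits between two lobes of the wheel, let go, and leave the things lying around undisturbed.

Things in the scene. Friction and masses are not known exactly. Their poses are not given: they have to be found in the camera images.
- index_head: Fixed dark base plate (190 x 220 x 14 mm, origin under its centre) with a grey face plate, 168 x 212 mm, that slopes down toward its front: rising 0.50 rad (29 deg) along its +x. Face frame: origin 80 mm above this origin, y the same, x up the slope, z out of the face. It carries the steel star wheel in the middle, a pointer up the slope, a sprung roller pawl at -y, the lock lever at +y.
- star_wheel (a joint): Angle of the star wheel (8 lobes, 116 mm across, 24 mm proud of the face, on the face frame's z axis), rad, clockwise positive looking down onto the face; 0: home pin at the pointer. Clicks every 0.785 rad (45 deg); about 0.25 N m turns it over; let go within 0.35 of a click it springs there. Starts in click 0 or 1 (home pin at the pointer or one click past it); stops at -1.9 and 4.2.
- bar_grip (a point): Middle of the wheel's black bar grip: 56 long (point x, toward the home pin), 16 wide (point y), 32 high (point z, the wheel's axis, out of the face; the bar's top is 16 mm above this point). It turns with the wheel; the wheel's flat top is 22 mm below this point, a low 40 mm boss 16 mm below.
- home_pin (a point): Top of the upright steel home pin on the wheel (10 mm dia with a dark 14 mm head, 25 high, 37.5 mm from the axis, in line with the bar); the other seven clicks have only flat dark studs.
- pointer (a point): Tip of the fixed steel pointer, up the slope from the wheel, 22 mm above the face.
- lock_lever (a joint): Angle of the lock lever, rad: 0 fully in (tooth between two lobes, wheel locked), up to 0.65 swung out to the left (+y). It starts out, at 0.38 to 0.6, clear of the wheel, and stays where it is left (about 2 N at the post moves it). Its tooth goes in only with the wheel in a click; under 0.25 it is between the lobes' tips.
- lever_post (a point): Point on the black upright post (16 mm dia, 45 high, square to the face) at the lever's free lower end, 18 mm below its top and 27 above the lever's bar; swings about point lever_pivot at 122 mm radius. Its axes turn with the lever, z out of the face. With the lever in, it stands 50 mm down the slope and 98 mm to +y of the wheel's axis.
- lever_pivot (a point): On the lever's pivot axis, 44 mm above the face, 70 mm up the slope and 78 mm to +y of the wheel's axis; fixed. Its z axis is the pivot axis (out of the face), x up the slope.
- tape_roll: Bystander: roll of tan tape, 104 mm across, 25 high, lying flat. Origin under its centre.
- layout_jar: Bystander: blue jar with black cap, 51 mm across, 76 high, standing. Origin under its centre.
- brass_hammer: Bystander: hammer, brass head, wooden handle, 236 mm long, lying. Origin under its centre.
- block_123: Bystander: ground steel block with holes, 51 x 76 x 25 mm. Origin under its centre.
- deburrer: Bystander: blue-handled tool, 154 mm long, lying. Origin under its centre.
- marker: Bystander: black and white marker pen, 135 mm long, lying in front of the head. Origin under its centre.

How it is judged:
On the way, in this order (a step that is already met when the one before it is completed fails the run):
1. the star wheel rests in the second click past the pointer, with the lever still out (value of joint star_wheel between 1.4708 and 1.6708 rad and value of joint lock_lever above 0.25 rad and velocity of joint star_wheel between -0.1 and 0.1 rad/s), for 0.2 s.
2. the star wheel rests in the third click past the pointer, with the lever still out (value of joint star_wheel between 2.2562 and 2.4562 rad and value of joint lock_lever above 0.25 rad and velocity of joint star_wheel between -0.1 and 0.1 rad/s), for 0.2 s.
3. the lock lever is fully in (value of joint lock_lever below 0.05 rad), for 0.2 s.
At the end, for the whole second after the job is handed in: The star wheel is in the third click clockwise past the pointer (2.36 rad, within 0.1), the lock lever is fully in (under 0.05 rad), and the robot has let go (value of joint star_wheel between 2.2562 and 2.4562 rad and value of joint lock_lever below 0.05 rad); the robot touches nothing.
It fails at once if the wheel is turned past the third click toward the fourth (value of joint star_wheel above 2.8062 rad).
It fails at once if one of the bystanders is shifted by more than 25 mm (distance of any of tape_roll, layout_jar, brass_hammer, block_123, deburrer, marker from where it was at the start of the episode above 0.025 m).
It also fails if it takes over 72 s, if anything falls off the work surface, if the arm or the gripper's body presses on something with over 40 N, if the wrist force passes 120 N, or if a joint passes its speed limit or range.

## Robot

A 7-joint arm with a two-finger parallel gripper is mounted at the origin on a cart in front of the work surface, level with it; the furniture and walls round the work are solid. World frame = base frame: x ahead of the robot, y to its left, z up, the work surface at z = 0. Lengths are in m, angles in rad, forces in N, time in s.
With the tool pointing down it reaches from about 0.35 to 0.9 m from the base axis. Payload 8.1 kg.
Tool frame: the origin (TCP) lies midway between the tips of the shut fingers; the grasp point (between the pads) lies 19 mm behind it; z points along the fingers, y is the line along which they close (so a half turn about z gives the same grasp; the last joint's range is limited). The gripper opens to 92 mm and grips with 3 to 60 N. Pads are 19 mm wide; open, the fingers measure 130 mm over their backs; the gripper's body (75 mm by 190 mm) begins 47 mm behind the grasp point.
Start: joints at [1.153, 0.434, 0.025, 1.573, -0.012, 1.134, -0.075], TCP at [0.193, -0.594, 0.227] pointing down, gripper open.
Joint ranges: [-2.62, 2.62], [-0.44, 2.09], [-1.27, 1.32], [0.08, 2.57], [-1.32, 4.46], [0.12, 2], [-2.74, 2.74]. Speed limits (rad/s): [2.22, 2.22, 3.01, 3.01, 3.14, 3.14, 3.14].

## Interface

Orientations are given as a rotation vector (axis times angle).
In Python, from cell import arm gives the robot as it stands.
- The arm moves only by the tool carry_out, never from a script. Its arguments are lists of equal length, an entry for each row: "claw": the finger opening in cm, from 0 to 9.18; "delta_pos": the shift along the tool's x, y, z in cm, a list of three; "angular": the turn, a rotation vector about the tool's x, y, z in rad, a list of three. In form: {"claw": [claw, ...], "delta_pos": [[dx, dy, dz], ...], "angular": [[ax, ay, az], ...]}. A call has 1 to 20 rows; each row shifts and turns the commanded pose from where the row before left it, along the tool's axes as they then stand; what a row does not reach is not made up. A row lasts 1/10 s, in which the tool goes at most 50 mm and 8.59 degrees, less where a joint would pass 70% of its speed; a pose out of reach is approached as far as the arm can. A call with a gripper value outside its range is refused whole. The fingers move at their own pace and stop on an object; "force" is the grip in N (left out, the last holds). Time passes only in rows, so rows that do not move let the fingers close. It gives the time, the measured TCP pose, the force, the opening and the grip force at its end, in the units of the state.
- arm.observe(): the state, without advancing time (a new reading comes with each control period).
- arm.get_image(name): name is "side" or "top"; returns a dict with "frame" (420x560x3 uint8, red, green, blue), "mtx" (3x3 intrinsics, pixels), "T" (4x4, takes a point from camera to world coordinates). Camera axes: x right, y down, z forward; pixel columns grow to the right and rows downward; lengths in m; the calibration is good to about 2 mm. A picture is of the moment at which its call begins. There is no depth.
- arm.sign_off(): hands the job in; it is judged then, once.
Trained networks look in a picture, given as the dict that the camera call returned (one of the last four; its "shot" number tells which), for a name from the list of things; names that differ only in an ending like _2 or _b are one class to them, and where a whole thing is asked for, a point or a joint stands for the part that bears it (a point fixed in the world has none). Each returns a list of dicts, best first, with "conf" (0 to 1); they miss things now and then, are a little off and sometimes report something else, mostly with a low value. They report only what shows in the picture. A call takes as long as a camera call.
- arm.look_for(label, picture): "centre" ([column, row] as shares, 0 to 1, of the picture: columns of its width, rows of its height, amid what is visible of it).
- arm.trace(label, picture): "region" (420x560 bool, what is visible of it) and "centre" ([column, row] as shares, 0 to 1, of the picture: columns of its width, rows of its height, amid what is visible of it).
- arm.place_of(label, picture): "centre" ([column, row] as shares, 0 to 1, of the picture: columns of its width, rows of its height: a listed point, or the origin of a listed thing).
The state is a dict: "clock": time; "joints": joint angles; "dq": joint speeds; "joint_efforts": joint torques, N m; "position": TCP position; "ee_rot": TCP orientation; "force": force on the tool from outside, world axes, zero at the start; "ft_torque": the same for the moment, N m; "width": opening from 0.0 (shut) to 1.0 (fully open); "gripper_force": force on a finger pad.
Only numpy, scipy, OpenCV 4.12 (cv2) and the standard library are available. Lean on these libraries where they do the work, as an engineer would, in place of code of your own. Each camera call takes 0.05 s, during which the arm holds its last target. There are 200 camera calls.

## Working session

There is one attempt and no reset: what is moved stays moved. The work goes in short steps, Python scripts to look and compute and a tool call to move; the robot and the scene stay as the last step left them, time stands still between calls to the robot, and variables do not carry over. Pictures are saved under pics/ and viewed, at most 10 in all, crops included, and the job is handed in when it is done.

Besides the shell and the picture viewer there is one more tool, called as name(argument=value, ...), one argument or row to a line, values as JSON. carry_out: Moves the arm, as the interface text tells. Its arguments: {"type":"object","properties":{"claw":{"type":"array","items":{"type":"number"}},"delta_pos":{"type":"array","items":{"type":"array","items":{"type":"number"}}},"angular":{"type":"array","items":{"type":"array","items":{"type":"number"}}},"force":{"type":"number"}},"required":["claw","delta_pos","angular"]}

```bash
mkdir -p pics; cat > h.py <<'E'
import numpy as np,cv2
from scipy.spatial.transform import Rotation as R
from cell import arm
def ray(p,c):
    W,H=560,420
    u=np.array([c[0]*W,c[1]*H,1.]); d=np.linalg.inv(p["mtx"])@u
    d=p["T"][:3,:3]@d; return p["T"][:3,3],d/np.linalg.norm(d)
def tri(r):
    A=np.zeros((3,3));b=np.zeros(3)
    for o,d in r:
        M=np.eye(3)-np.outer(d,d);A+=M;b+=M@o
    x=np.linalg.solve(A,b)
    return x,[np.linalg.norm((np.eye(3)-np.outer(d,d))@(x-o)) for o,d in r]
def proj(p,X):
    c=np.linalg.inv(p["T"])@np.append(X,1); u=p["mtx"]@c[:3]; return u[:2]/u[2]
E
ls; python3 - <<'E'
from h import *
np.set_printoptions(precision=4,suppress=True)
print(arm.observe())
P={n:arm.get_image(n) for n in("side","top")}
for n,p in P.items():
    cv2.imwrite(f"pics/{n}0.png",p["frame"][:,:,::-1]); print(n,p["T"])
for l in ["index_head","bar_grip","home_pin","pointer","lever_post","lever_pivot","tape_roll","layout_jar","brass_hammer","block_123","deburrer","marker"]:
    rs=[];
    for n,p in P.items():
        q=arm.place_of(l,p)
        if q: rs.append(ray(p,q[0]["centre"])); print(l,n,np.array(q[0]["centre"])*[560,420],q[0]["conf"])
    if len(rs)==2: print("   ",*tri(rs))
E
```

```text
h.py
pics
{'clock': 0.0, 'joints': array([ 1.1534,  0.4352,  0.025 ,  1.5741, -0.0116,  1.134 , -0.0751]), 'dq': array([-0.0008,  0.0001,  0.0016,  0.0009,  0.    ,  0.0005,  0.0008]), 'joint_efforts': array([ -0.0001, -66.7844,   0.9846, -31.4456,  -0.0606,   0.043 ,
         0.0001]), 'position': array([ 0.1933, -0.5938,  0.226 ]), 'ee_rot': array([-3.1013, -0.4921,  0.0006]), 'force': array([-0.0471, -0.1633,  0.5435]), 'ft_torque': array([-0.0158, -0.0268, -0.0125]), 'gripper_force': 0.0, 'width': 1.001729914499667}
side [[ 0.9999 -0.0112  0.0053  0.5137]
 [-0.0099 -0.4673  0.884  -0.7638]
 [-0.0074 -0.884  -0.4674  0.5224]
 [ 0.      0.      0.      1.    ]]
top [[-0.0108 -0.9919  0.1269  0.4203]
 [-0.9999  0.0122  0.0101  0.0199]
 [-0.0116 -0.1267 -0.9919  1.0159]
 [ 0.      0.      0.      1.    ]]
index_head side [308.504 233.184] 0.65
index_head top [259.224 184.38 ] 0.66
    [ 0.6077  0.0908 -0.0015] [np.float64(0.0027537319988273565), np.float64(0.0027537319988273933)]
bar_grip side [299.208 187.488] 0.59
bar_grip top [260.904 186.816] 0.63
    [0.5802 0.0783 0.1258] [np.f
[... 1090 characters left out ...]
2101)]
brass_hammer side [209.384 226.716] 0.97
brass_hammer top [240.296 285.012] 0.83
    [ 0.362   0.1386 -0.0081] [np.float64(0.0037706122802807517), np.float64(0.003770612280280735)]
block_123 side [271.32  298.704] 0.77
block_123 top [350.392 215.208] 0.82
    [ 0.522  -0.135  -0.0096] [np.float64(0.003887543863716881), np.float64(0.0038875438637170114)]
deburrer side [205.408 346.206] 0.82
deburrer top [408.688 260.82 ] 0.71
    [ 0.4107 -0.2692  0.0062] [np.float64(0.0016250358764011868), np.float64(0.0016250358764011371)]
marker side [234.696 214.998] 0.45
marker top [229.32  259.182] 0.89
    [0.4248 0.1629 0.0112] [np.float64(0.003933791259025612), np.float64(0.00393379125902562)]
```

```bash
cd pics; python3 - <<'E'
import cv2
a=cv2.imread("side0.png");b=cv2.imread("top0.png")
cv2.imwrite("m1.png",cv2.resize(a[90:380,130:480],None,fx=2,fy=2,interpolation=2))
cv2.imwrite("m2.png",cv2.resize(b[80:340,130:460],None,fx=2.2,fy=2.2,interpolation=2))
E
```

```text
(no output)
```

View pics/m1.png

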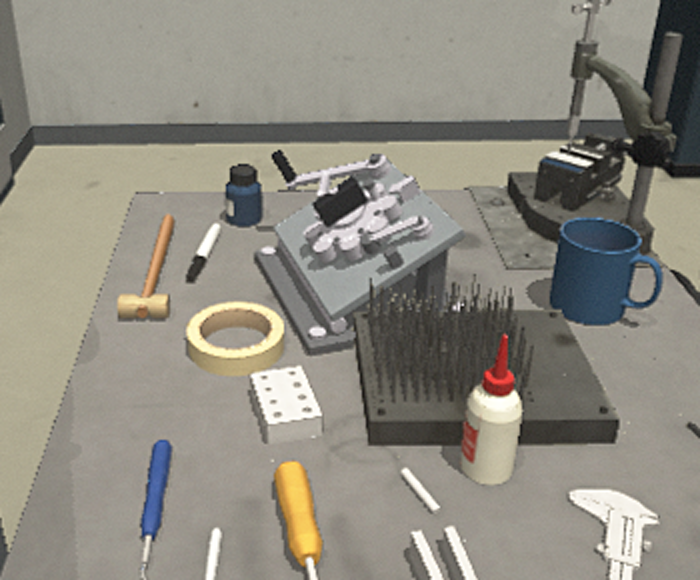

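View pics/m2.png

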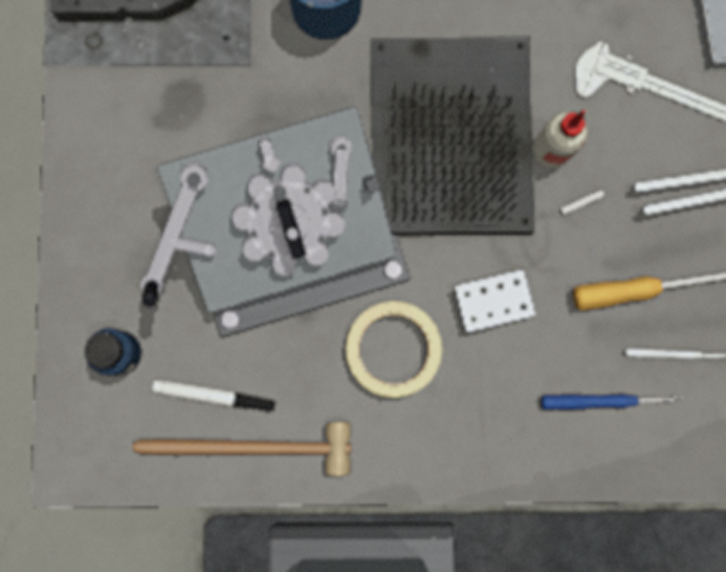

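Side view: the head sits at about (370,240). In the top view the bar runs from (283,203) to (298,255), along the slope with the pin at the upper end, so the wheel looks to be in click 0. The lever is out at left, with its post at (150,293), next to the jar at (112,352). Next I'll fit the head pose.

```bash
cat >> h.py <<'E'
from scipy.optimize import least_squares
def Rh(yaw): return R.from_euler("zy",[yaw,-.5]).as_matrix()
def model(l,th,lv,zb=.046):
    if l=="bar_grip": return np.array([0,0,.046])
    if l=="home_pin": return np.array([.0375*np.cos(th),-.0375*np.sin(th),.049])
    if l=="lever_pivot": return np.array([.07,.078,.044])
    if l=="lever_post":
        v=np.array([-.120,.020]);c,s=np.cos(-lv),np.sin(-lv)
        v=np.array([c*v[0]-s*v[1],s*v[0]+c*v[1]]);return np.array([.07+v[0],.078+v[1],zb])
def w(h,f): return np.array([h[0],h[1],.08])+Rh(h[2])@f
def fit(P,labels=("bar_grip","home_pin","lever_pivot","lever_post")):
    obs=[]
    for l in labels:
        for p in P:
            q=arm.place_of(l,p)
            if q and q[0]["conf"]>.3: obs.append((l,p,np.array(q[0]["centre"])*[560,420]))
    f=lambda v:np.concatenate([proj(p,w(v,model(l,v[3],v[4],v[5])))-u for l,p,u in obs])
    best=min((least_squares(f,[.6,.09,.3,t,.5,.07],loss="soft_l1") for t in(0,.8,1.6,2.4)),key=lambda r:r.cost)
    return best,obs
E
python3 - <<'E'
from h import *
np.set_printoptions(precision=4,suppress=True)
P=[arm.get_image(n) for n in("side","top")]
r,obs=fit(P); print(r.x,r.cost); h=r.x
for (l,p,u),e in zip(obs,r.fun.reshape(-1,2)): print(l,e)
Rf=Rh(h[2])
Rt=Rf@np.diag([-1,1,-1.])   # tool x down slope
for l in("bar_grip","lever_post"): print(l,w(h,model(l,h[3],h[4],h[5])))
s=arm.observe();Rc=R.from_rotvec(s["ee_rot"]).as_matrix()
print("x,y,z tool target",Rt, "cur",Rc)
E
```

```text
[0.6054 0.0789 0.3778 0.102  0.6297 0.0309] 156.16974687992078
bar_grip [0.3671 2.8718]
bar_grip [-0.4105  0.209 ]
home_pin [-1.2805  1.4354]
home_pin [-0.1014 -0.5868]
lever_pivot [-0.5214  2.2412]
lever_pivot [-40.2742   0.5897]
lever_post [ 68.7145 -42.9829]
lever_post [ 2.4515 -0.2425]
bar_grip [0.5833 0.0789 0.1204]
lever_post [0.5248 0.2265 0.0712]
x,y,z tool target [[-0.8157 -0.3237  0.4794]
 [-0.3689  0.9295  0.    ]
 [-0.4456 -0.1769 -0.8776]] cur [[ 0.9509  0.3095  0.    ]
 [ 0.3095 -0.9509 -0.0001]
 [ 0.      0.0001 -1.    ]]
```

```bash
python3 - <<'E'
from h import *
np.set_printoptions(precision=4,suppress=True)
D={}
for k in range(4):
  P={n:arm.get_image(n) for n in("side","top")}
  for l in("bar_grip","home_pin","lever_pivot","lever_post"):
    for n,p in P.items():
      q=arm.place_of(l,p)
      if q: D.setdefault((l,n),[]).append(np.array(q[0]["centre"])*[560,420])
obs=[(l,P[n],np.median(v,0)) for (l,n),v in D.items()]
for k,v in D.items(): print(k,np.array(v).round(0).tolist())
f=lambda v:np.concatenate([proj(p,w(v,model(l,v[3],v[4],v[5])))-u for l,p,u in obs])
r=min((least_squares(f,[.6,.09,.3,t,.5,.07],loss="soft_l1") for t in(0,.8)),key=lambda r:r.cost)
print(r.x,r.cost);h=r.x
for (l,p,u),e in zip(obs,r.fun.reshape(-1,2)): print(l,e)
for l in("bar_grip","lever_post"): print(l,w(h,model(l,h[3],h[4],h[5])))
for l in("bar_grip","home_pin","lever_pivot","lever_post"):
  print(l,*tri([ray(p,u/[560,420]) for m,p,u in obs if m==l]))
E
```

```text
('bar_grip', 'side') [[300.0, 190.0], [301.0, 189.0], [298.0, 188.0]]
('bar_grip', 'top') [[262.0, 185.0], [262.0, 185.0], [264.0, 184.0], [265.0, 186.0]]
('home_pin', 'side') [[315.0, 179.0], [315.0, 180.0], [315.0, 175.0], [312.0, 177.0]]
('home_pin', 'top') [[256.0, 170.0], [258.0, 170.0], [259.0, 186.0], [258.0, 169.0]]
('lever_pivot', 'side') [[310.0, 162.0], [311.0, 165.0], [208.0, 225.0], [313.0, 165.0]]
('lever_pivot', 'top') [[220.0, 165.0], [220.0, 165.0], [221.0, 164.0], [218.0, 163.0]]
('lever_post', 'side') [[269.0, 172.0], [271.0, 170.0], [273.0, 172.0], [271.0, 172.0]]
('lever_post', 'top') [[199.0, 214.0], [196.0, 213.0], [198.0, 213.0]]
[ 0.605   0.0729  0.2729 -0.0123  0.5755  0.0596] 10.367074177647595
bar_grip [-1.2414  2.4205]
bar_grip [ 0.1642 -0.24  ]
home_pin [-2.7557  2.8162]
home_pin [-0.1389 -1.0106]
lever_pivot [2.993  1.3067]
lever_pivot [-0.9355 -0.5942]
lever_post [-0.1867  0.561 ]
lever_post [-0.5828  0.4722]
bar_grip [0.583  0.0729 0.1204]
lever_post [0.5219 0.2218 0.1025]
bar_grip [0.5835 0.073  0.1259] [np.float64(0.0020766156159284636), np.float64(0.0020766156159281145)]
home_pin [0.6143 0.0827 0.1465] [np.float64(0.004662289099827934), np.float64(0.004662289099827901)]
lever_pivot [0.6195 0.164  0.1461] [np.float64(0.002560610062677162), np.float64(0.002560610062677169)]
lever_post [0.5225 0.22   0.1048] [np.float64(0.000151657179580643), np.float64(0.00015165717958058074)]
```

```bash
python3 - <<'E'
from h import *
np.set_printoptions(precision=4,suppress=True)
for n in("top","side"):
    p=arm.get_image(n)
    t=arm.trace("bar_grip",p); print(n,[(x["conf"],x["region"].sum(),np.array(x["centre"])*[560,420]) for x in t])
    g=p["frame"].max(2)
    c=proj(p,[.583,.075,.125]); m=np.zeros_like(g); cv2.circle(m,tuple(int(x) for x in c),22 if n=="top" else 26,1,-1)
    m=((g<70)&(m>0)).astype(np.uint8)
    k,lab,st,ce=cv2.connectedComponentsWithStats(m)
    i=1+st[1:,4].argmax(); pts=np.argwhere(lab==i)[:,::-1].astype(np.float32)
    print(cv2.minAreaRect(pts),st[i],ce[i])
    # compare to model of the bar box hull for candidate yaw
    def box(x,y,yaw,th):
        V=[]
        for a in(-.028,.028):
            for b in(-.008,.008):
                for z in(.030,.062):
                    V.append([a*np.cos(-th)-b*np.sin(-th),a*np.sin(-th)+b*np.cos(-th),z])
        return np.array([proj(p,w([x,y,yaw],np.array(v))) for v in V]).astype(np.float32)
    def iou(v):
        M=np.zeros(g.shape,np.uint8); B=(box(*v)*16).round().astype(np.int32)
        cv2.fillConvexPoly(M,cv2.convexHull(B),1,shift=4)
        L=(lab==i); return (M.astype(bool)&L).sum()/(M.astype(bool)|L).sum()
    best=sorted(((iou((x,y,yaw,0)),x,y,yaw) for x in np.arange(.592,.62,.003) for y in np.arange(.06,.1,.003) for yaw in np.arange(.15,.46,.03)),reverse=True)[:40]
    print(best[0][0],np.mean(best,0),np.std(best,0))
    v=cv2.resize(p["frame"][120:250,170:360,::-1],None,fx=4,fy=4,interpolation=2); cv2.imwrite(f"pics/z_{n}.png",v)
E
```

```text
top [(0.88, np.int64(1626), array([260.624, 180.81 ]))]
((259.51837158203125, 177.39451599121094), (14.271612167358398, 5.938523769378662), 73.3007583618164) [256 171   9  15  78] [259.4615 177.0897]
0.2736842105263158 [0.2695 0.6133 0.0796 0.1898] [0.002  0.0048 0.0025 0.0382]
side [(0.78, np.int64(1224), array([302.512, 194.502]))]
((299.3846130371094, 190.576904296875), (14.699555397033691, 24.961509704589844), 56.3099365234375) [287 178  26  25 337] [299.6261 190.4718]
0.7782909930715936 [0.759  0.6061 0.0775 0.2625] [0.0058 0.0014 0.0038 0.0829]
```

View pics/z_top.png

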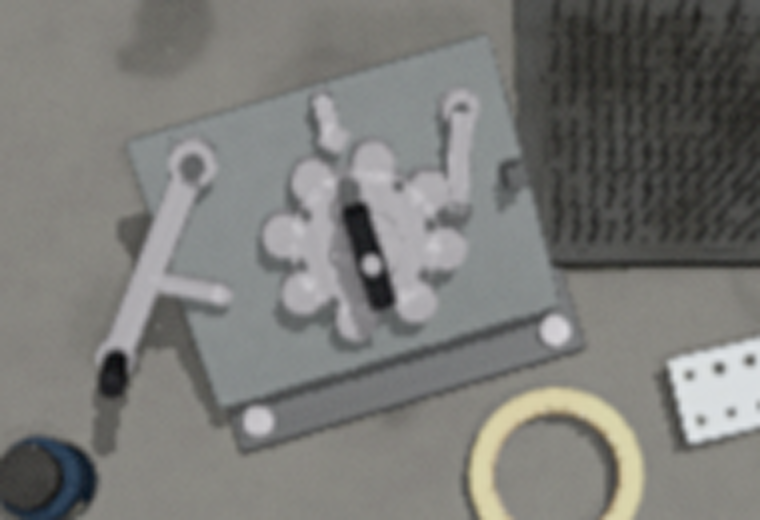

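```bash
cat >> h.py <<'E'
h0=np.array([.605,.074,.275])
Rt0=Rh(h0[2])@np.diag([-1,-1,1.])@np.diag([1,-1,-1.])  # x down slope, z into face
def delta(pos,Rg):
    s=arm.observe();Rc=R.from_rotvec(s["ee_rot"]).as_matrix()
    return "dcm",(Rc.T@(np.array(pos)-s["position"])*100).round(2),"rv",R.from_matrix(Rc.T@Rg).as_rotvec().round(3)
E
python3 - <<'E'
from h import *
np.set_printoptions(precision=4,suppress=True)
print(Rt0,np.linalg.det(Rt0))
b=w(h0,np.array([0,0,.046])); A=w(h0,np.array([0,0,.046+.12])); print(b,A)
print(delta(A,Rt0))
E
```

```text
[[-0.8446 -0.2383  0.4794]
 [-0.2715  0.9624 -0.    ]
 [-0.4614 -0.1302 -0.8776]] 1.0000000000000002
[0.5829 0.074  0.1204] [0.5254 0.074  0.2257]
('dcm', array([ 52.25, -53.27,   0.1 ]), 'rv', array([-0.735, -0.223, -3.007]))
```

```bash
sed -i 's/from_euler("zy"/from_euler("ZY"/' h.py; python3 - <<'E'
from h import *
np.set_printoptions(precision=4,suppress=True)
P={n:arm.get_image(n) for n in("side","top")}
O={("bar_grip","side"):[300,189],("bar_grip","top"):[262,184.7],("home_pin","side"):[314.5,178],("home_pin","top"):[257,168.5],("lever_pivot","side"):[311,164],("lever_pivot","top"):[219.8,164.5],("lever_post","side"):[271,171.7],("lever_post","top"):[198,213]}
obs=[(l,P[n],np.array(v)) for (l,n),v in O.items()]
f=lambda v:np.concatenate([proj(p,w(v,model(l,v[3],v[4],v[5])))-u for l,p,u in obs])
r=least_squares(f,[.6,.09,.3,0,.5,.07],loss="soft_l1");h=r.x
print(r.x,r.cost)
for (l,p,u),e in zip(obs,r.fun.reshape(-1,2)): print(l,e)
for H in(h,h0):
  b=w(H,np.array([0,0,.046])); A=w(H,np.array([0,0,.046+.12])); print(b,A,w(H,model("lever_post",0,h[4],h[5])))
print(Rt0,delta(A,Rt0))
E
```

```text
[ 0.6056  0.0809  0.2968 -0.0507  0.5439  0.0405] 7.460125110320926
bar_grip [-0.4859  1.702 ]
bar_grip [ 0.7884 -1.1277]
home_pin [-1.9193  2.1176]
home_pin [ 0.0289 -0.0767]
lever_pivot [ 1.4184 -2.1726]
lever_pivot [-1.5499 -0.094 ]
lever_post [-0.022   0.2148]
lever_post [-0.2507  0.3336]
[0.5845 0.0744 0.1204] [0.5295 0.0576 0.2257] [0.5223 0.2198 0.1048]
[0.5838 0.068  0.1204] [0.5284 0.0524 0.2257] [0.5248 0.2147 0.1048]
[[-0.8446 -0.2715  0.4614]
 [-0.2383  0.9624  0.1302]
 [-0.4794  0.     -0.8776]] ('dcm', array([ 51.86, -51.13,   0.1 ]), 'rv', array([-0.768, -0.015, -3.007]))
```

```bash
sed -i 's/^h0=.*/h0=np.array([.606,.081,.285])/' h.py
```

carry_out(
  claw=[9, 9, 9, 9, 9, 9, 9, 9, 9, 9, 9, 9, 9, 9, 9, 9, 9, 9, 9, 9],
  delta_pos=[
    [2.6, -2.6, -1],
    [2.6, -2.6, -1],
    [2.6, -2.6, -1],
    [2.6, -2.6, -1],
    [2.6, -2.6, -1],
    [2.6, -2.6, -1],
    [2.6, -2.6, -1],
    [2.6, -2.6, -1],
    [2.6, -2.6, -1],
    [2.6, -2.6, -1],
    [2.6, -2.6, 0],
    [2.6, -2.6, 0],
    [2.6, -2.6, 0],
    [2.6, -2.6, 0],
    [2.6, -2.6, 0],
    [2.6, -2.6, 0],
    [2.6, -2.6, 0],
    [2.6, -2.6, 0],
    [2.6, -2.6, 0],
    [2.6, -2.6, 0],
  ],
  angular=[
    [0, 0, 0],
    [0, 0, 0],
    [0, 0, 0],
    [0, 0, 0],
    [0, 0, 0],
    [0, 0, 0],
    [0, 0, 0],
    [0, 0, 0],
    [0, 0, 0],
    [0, 0, 0],
    [0, 0, 0],
    [0, 0, 0],
    [0, 0, 0],
    [0, 0, 0],
    [0, 0, 0],
    [0, 0, 0],
    [0, 0, 0],
    [0, 0, 0],
    [0, 0, 0],
    [0, 0, 0],
  ],
)

```text
clock: 6.1
position: [0.5275, 0.0624, 0.3269]
ee_rot: [3.103, 0.492, 0.001]
force: [0.3, -0.5, -0.0]
width: 0.981
gripper_force: 0.0
```

carry_out(
  claw=[9, 9, 9, 9, 9, 9, 9, 9, 9, 9, 9, 9, 9, 9, 9, 9, 9, 9, 9, 9],
  delta_pos=[
    [0, 0, 0],
    [0, 0, 0],
    [0, 0, 0],
    [0, 0, 0],
    [0, 0, 0],
    [0, 0, 0],
    [0, 0, 0],
    [0, 0, 0],
    [0, 0, 0],
    [0, 0, 0],
    [0, 0, 0],
    [0, 0, 0],
    [0, 0, 0],
    [0, 0, 0],
    [0, 0, 0],
    [0, 0, 0],
    [0, 0, 0],
    [0, 0, 0],
    [0, 0, 0],
    [0, 0, 0],
  ],
  angular=[
    [0, 0, -0.145],
    [0, 0, -0.145],
    [0, 0, -0.145],
    [0, 0, -0.145],
    [0, 0, -0.145],
    [0, 0, -0.145],
    [0, 0, -0.145],
    [0, 0, -0.145],
    [0, 0, -0.145],
    [0, 0, -0.145],
    [0, 0, -0.145],
    [0, 0, -0.145],
    [0, 0, -0.145],
    [0, 0, -0.145],
    [0, 0, -0.145],
    [0, 0, -0.145],
    [0, 0, -0.145],
    [0, 0, -0.145],
    [0, 0, -0.145],
    [0, 0, -0.145],
  ],
)

```text
clock: 8.1
position: [0.527, 0.0609, 0.3268]
ee_rot: [-0.124, 3.139, -0.0]
force: [-0.2, -0.4, -0.1]
width: 0.981
gripper_force: 0.0
```

```bash
python3 - <<'E'
from h import *
np.set_printoptions(precision=4,suppress=True)
s=arm.observe();print(s["clock"],s["joints"],s["position"])
print(delta(w(h0,np.array([0,0,.046+.12])),Rt0))
E
```

```text
8.1 [ 0.5435  0.384  -1.044   1.5858  0.3374  1.3671  1.1117] [0.527  0.0609 0.3268]
('dcm', array([-0.24, -0.25, 10.11]), 'rv', array([-0.052, -0.498, -0.202]))
```

carry_out(
  claw=[6, 6, 6, 6, 6],
  delta_pos=[
    [0, 0, 0],
    [0, 0, 0],
    [0, 0, 0],
    [0, 0, 0],
    [0, 0, 0],
  ],
  angular=[
    [-0.013, -0.125, -0.05],
    [-0.013, -0.125, -0.05],
    [-0.013, -0.125, -0.05],
    [-0.013, -0.125, -0.05],
    [0, 0, 0],
  ],
)

```text
clock: 8.6
position: [0.5227, 0.0622, 0.3251]
ee_rot: [-0.354, 2.666, 0.096]
force: [0.2, -1.0, 0.2]
width: 0.662
gripper_force: 0.0
```

```bash
python3 - <<'E'
from h import *
np.set_printoptions(precision=4,suppress=True)
s=arm.observe();print(s["clock"],s["joints"],s["position"])
print(delta(w(h0,np.array([0,0,.046+.07])),Rt0))
E
```

```text
8.6 [ 1.0579  0.0337 -1.2166  1.971  -0.0423  0.7073  1.7091] [0.5227 0.0622 0.3251]
('dcm', array([ 3.64, -0.62, 14.17]), 'rv', array([-0.   , -0.044, -0.021]))
```

carry_out(
  claw=[6, 6, 6, 6, 6, 6, 6, 6],
  delta_pos=[
    [0.5, -0.1, 1.8],
    [0.5, -0.1, 1.8],
    [0.5, -0.1, 1.8],
    [0.5, -0.1, 1.8],
    [0.5, -0.1, 1.8],
    [0.5, -0.1, 1.8],
    [0.6, 0, 1.8],
    [0, 0, 1.5],
  ],
  angular=[
    [0, -0.022, -0.01],
    [0, -0.022, -0.01],
    [0, 0, 0],
    [0, 0, 0],
    [0, 0, 0],
    [0, 0, 0],
    [0, 0, 0],
    [0, 0, 0],
  ],
)

```text
clock: 9.4
position: [0.5607, 0.0699, 0.1835]
ee_rot: [-0.374, 2.621, 0.103]
force: [0.1, 0.0, 0.8]
width: 0.655
gripper_force: 0.0
```

```bash
python3 - <<'E'
from h import *
np.set_printoptions(precision=4,suppress=True)
s=arm.observe();print(s["clock"],s["joints"],s["position"])
print(delta(w(h0,np.array([0,0,.046-.011])),Rt0))
P={n:arm.get_image(n) for n in("side","top")}
v=[cv2.resize(P["side"]["frame"][110:260,220:400,::-1],None,fx=3,fy=3,interpolation=2),cv2.resize(P["top"]["frame"][110:260,220:300,::-1],None,fx=3,fy=3,interpolation=2)]
cv2.imwrite("pics/a1.png",np.hstack(v))
E
```

```text
9.4 [ 0.5267  0.2759 -0.8271  2.1675  0.56    0.3252  1.1328] [0.5607 0.0699 0.1835]
('dcm', array([ 0.86, -0.25,  7.82]), 'rv', array([ 0.005, -0.002, -0.003]))
```

View pics/a1.png

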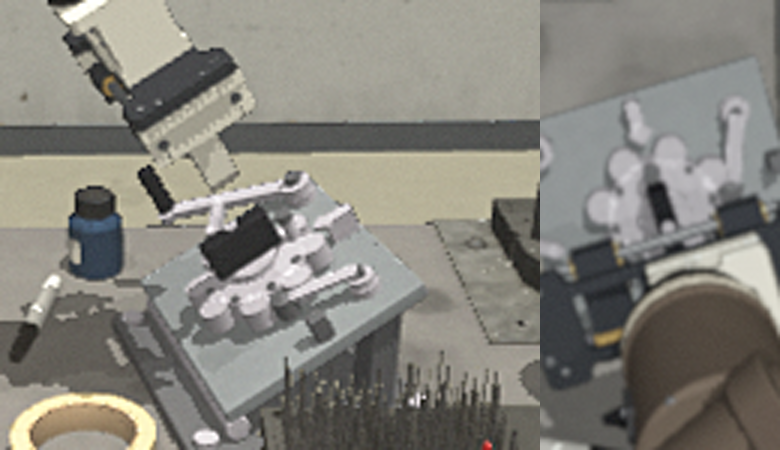

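Fingers straddle the bar: in the top crop they are at (595,255) and (740,213), with the bar midway at (660,210). Descending.

carry_out(
  claw=[6, 6, 6, 6, 6, 6, 6],
  delta_pos=[
    [0.4, -0.1, 1.3],
    [0.4, -0.1, 1.3],
    [0, 0, 1.3],
    [0, 0, 1.3],
    [0, 0, 1.3],
    [0, 0, 1.2],
    [0, 0, 0],
  ],
  angular=[
    [0, 0, 0],
    [0, 0, 0],
    [0, 0, 0],
    [0, 0, 0],
    [0, 0, 0],
    [0, 0, 0],
    [0, 0, 0],
  ],
)

```text
clock: 10.2
position: [0.5902, 0.077, 0.1134]
ee_rot: [-0.376, 2.618, 0.102]
force: [-1.3, 0.6, 0.1]
width: 0.651
gripper_force: 0.0
```

```bash
python3 - <<'E'
from h import *
np.set_printoptions(precision=4,suppress=True)
s=arm.observe();print(s["clock"],s["joints"],s["position"],s["force"])
print(delta(w(h0,np.array([0,0,.046-.011])),Rt0))
E
```

```text
10.2 [ 0.1662  0.3769 -0.4369  2.2018  0.8895  0.1456  0.7975] [0.5902 0.077  0.1134] [-1.3391  0.5732  0.0856]
('dcm', array([ 0.17, -0.06,  0.21]), 'rv', array([ 0.004,  0.001, -0.001]))
```

carry_out(
  claw=[1, 1, 1, 1, 1, 1],
  delta_pos=[
    [0, 0, 0],
    [0, 0, 0],
    [0, 0, 0],
    [0, 0, 0],
    [0, 0, 0],
    [0, 0, 0],
  ],
  angular=[
    [0, 0, 0],
    [0, 0, 0],
    [0, 0, 0],
    [0, 0, 0],
    [0, 0, 0],
    [0, 0, 0],
  ],
  force=30,
)

```text
clock: 10.8
position: [0.5891, 0.0767, 0.1142]
ee_rot: [-0.376, 2.617, 0.104]
force: [-7.9, 11.1, 2.4]
width: 0.183
gripper_force: 6.1
```

carry_out(
  claw=[1, 1, 1],
  delta_pos=[
    [0, 0, 0],
    [0, 0, 0],
    [0, 0, 0],
  ],
  angular=[
    [0, 0, 0.08],
    [0, 0, 0.08],
    [0, 0, 0],
  ],
)

```text
clock: 11.1
position: [0.5889, 0.077, 0.1141]
ee_rot: [-0.166, 2.644, 0.158]
force: [-4.6, 2.8, 3.3]
width: 0.176
gripper_force: 30.0
```

```bash
python3 - <<'E'
from h import *
np.set_printoptions(precision=4,suppress=True)
s=arm.observe();print(s["clock"],s["joints"],s["position"],s["force"],s["ft_torque"],s["width"],s["gripper_force"])
print(delta(w(h0,np.array([0,0,.046-.011])),Rt0))
E
```

```text
11.1 [ 0.1508  0.3708 -0.4163  2.2061  0.8488  0.1356  0.6756] [0.5889 0.077  0.1141] [-4.6069  2.7847  3.3296] [0.3968 0.7005 0.3011] 0.17577477263143726 29.99521404504776
('dcm', array([ 0.08, -0.11,  0.33]), 'rv', array([ 0.006,  0.001, -0.161]))
```

carry_out(
  claw=[1, 1, 1, 1, 1, 1, 1, 1],
  delta_pos=[
    [0, 0, 0],
    [0, 0, 0],
    [0, 0, 0],
    [0, 0, 0],
    [0, 0, 0],
    [0, 0, 0],
    [0, 0, 0],
    [0, 0, 0],
  ],
  angular=[
    [0, 0, 0.1],
    [0, 0, 0.1],
    [0, 0, 0.1],
    [0, 0, 0.1],
    [0, 0, 0.1],
    [0, 0, 0.1],
    [0, 0, 0.02],
    [0, 0, 0],
  ],
)

```text
clock: 11.9
position: [0.5889, 0.0767, 0.1141]
ee_rot: [0.654, 2.609, 0.355]
force: [-5.2, 2.2, 5.7]
width: 0.171
gripper_force: 30.0
```

```bash
python3 - <<'E'
from h import *
np.set_printoptions(precision=4,suppress=True)
s=arm.observe();print(s["clock"],s["joints"],s["position"],s["force"],s["ft_torque"],s["width"],s["gripper_force"])
print(delta(w(h0,np.array([0,0,.046-.011])),Rt0))
E
```

```text
11.9 [ 0.1164  0.3648 -0.373   2.2088  0.765   0.1223  0.1395] [0.5889 0.0767 0.1141] [-5.227   2.2282  5.6883] [0.4401 0.7193 0.1944] 0.17146426842809218 30.006307661533356
('dcm', array([ 0.02, -0.11,  0.33]), 'rv', array([ 0.006, -0.   , -0.777]))
```

carry_out(
  claw=[3.2, 3.2, 3.2, 3.2],
  delta_pos=[
    [0, 0, 0],
    [0, 0, 0],
    [0, 0, 0],
    [0, 0, -0.2],
  ],
  angular=[
    [0, 0, 0],
    [0, 0, 0],
    [0, 0, 0],
    [0, 0, 0],
  ],
)

```text
clock: 12.3
position: [0.5883, 0.0755, 0.1155]
ee_rot: [0.658, 2.608, 0.355]
force: [0.1, -0.6, 0.8]
width: 0.347
gripper_force: 0.0
```

```bash
cat >> h.py <<'E'
def tgt(turn,tilt): # tool orientation: turn cw from click 0, tilt toward vertical
    yh=Rh(h0[2])[:,1]
    return R.from_rotvec(yh*tilt).as_matrix()@Rt0@R.from_rotvec([0,0,turn]).as_matrix()
def rep(turn,tilt,z):
    np.set_printoptions(precision=4,suppress=True)
    s=arm.observe();print(s["clock"],s["joints"],s["position"],s["force"],s["ft_torque"],s["width"],s["gripper_force"])
    print(*delta(w(h0,np.array([0,0,z])),tgt(turn,tilt)))
E
python3 - <<'E'
from h import *
rep(.785,.08,.037)
p=arm.get_image("side")
cv2.imwrite("pics/a2.png",cv2.resize(p["frame"][130:260,240:400,::-1],None,fx=4,fy=4,interpolation=2))
E
```

```text
12.3 [ 0.1272  0.3625 -0.384   2.2081  0.7598  0.1281  0.1433] [0.5883 0.0755 0.1155] [ 0.1469 -0.5614  0.7898] [-0.1063  0.3837  0.0455] 0.34746089102437194 0.0
dcm [ 0.08 -0.03  0.31] rv [0.06  0.055 0.005]
```

View pics/a2.png

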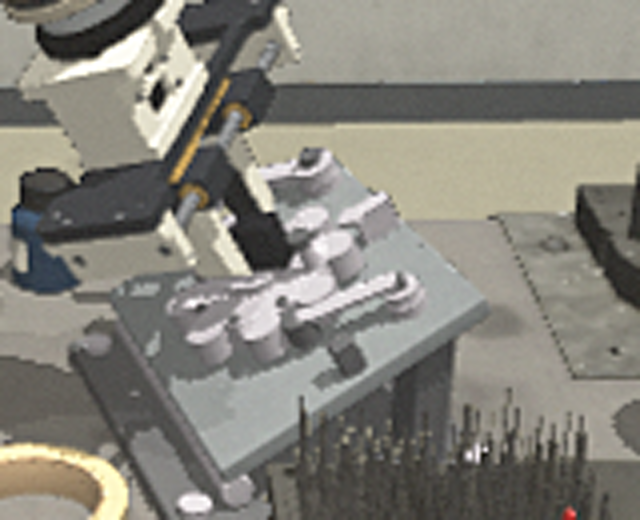

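carry_out(
  claw=[3.2, 3.2, 1, 1, 1, 1, 1, 1],
  delta_pos=[
    [0, 0, 0],
    [0, 0, 0],
    [0, 0, 0],
    [0, 0, 0],
    [0, 0, 0],
    [0, 0, 0],
    [0, 0, 0],
    [0, 0, 0],
  ],
  angular=[
    [0.03, 0.03, 0],
    [0.03, 0.03, 0],
    [0, 0, 0],
    [0, 0, 0],
    [0, 0, 0],
    [0, 0, 0],
    [0, 0, 0],
    [0, 0, 0],
  ],
)

```text
clock: 13.15
position: [0.5882, 0.0757, 0.1156]
ee_rot: [0.678, 2.685, 0.302]
force: [3.9, -0.2, -4.0]
width: 0.174
gripper_force: 29.9
```

```bash
python3 - <<'E'
from h import *
rep(.785,.08,.037)
E
```

```text
13.15 [ 0.2663  0.4058 -0.5765  2.1229  0.6613  0.3109  0.253 ] [0.5882 0.0757 0.1156] [ 3.9386 -0.2463 -3.9932] [ 0.0399 -0.2883 -0.0338] 0.1738914167102637 29.86524760723114
dcm [ 0.05 -0.03  0.32] rv [ 0.001 -0.005  0.004]
```

carry_out(
  claw=[1, 1, 1, 1, 1, 1, 1, 1, 1, 1],
  delta_pos=[
    [0, 0, 0],
    [0, 0, 0],
    [0, 0, 0],
    [0, 0, 0],
    [0, 0, 0],
    [0, 0, 0],
    [0, 0, 0],
    [0, 0, 0],
    [0, 0, 0],
    [0, 0, 0],
  ],
  angular=[
    [0, 0, 0.1],
    [0, 0, 0.1],
    [0, 0, 0.1],
    [0, 0, 0.1],
    [0, 0, 0.1],
    [0, 0, 0.1],
    [0, 0, 0.1],
    [0, 0, 0.085],
    [0, 0, 0],
    [0, 0, 0],
  ],
)

```text
clock: 14.15
position: [0.5874, 0.0751, 0.1151]
ee_rot: [1.702, 2.292, 0.482]
force: [-1.9, -4.1, -1.9]
width: 0.182
gripper_force: 30.3
```

```bash
python3 - <<'E'
from h import *
rep(1.571,.08,.037)
E
```

```text
14.15 [ 0.1155  0.3726 -0.3828  2.1353  0.413   0.2631 -0.2994] [0.5874 0.0751 0.1151] [-1.9257 -4.0899 -1.8691] [-0.5748  0.3645 -0.1293] 0.18224468250670123 30.25230706203729
dcm [0.04 0.06 0.32] rv [-0.005 -0.003  0.008]
```

Release to let it settle, then look.

carry_out(
  claw=[3.2, 3.2, 3.2, 3.2, 3.2, 3.2, 3.2],
  delta_pos=[
    [0, 0, 0],
    [0, 0, 0],
    [0, 0, 0],
    [0, 0, 0],
    [0, 0, 0],
    [0, 0, 0],
    [0, 0, 0],
  ],
  angular=[
    [0, 0, 0],
    [0, 0, 0],
    [0, 0, 0],
    [0, 0, 0],
    [0, 0, 0],
    [0, 0, 0],
    [0, 0, 0],
  ],
)

```text
clock: 14.85
position: [0.5883, 0.0758, 0.1157]
ee_rot: [1.704, 2.29, 0.486]
force: [-0.3, 0.3, -0.5]
width: 0.348
gripper_force: 0.0
```

```bash
python3 - <<'E'
from h import *
rep(1.571,.08,.037)
p=arm.get_image("side")
cv2.imwrite("pics/a3.png",cv2.resize(p["frame"][130:260,220:400,::-1],None,fx=4,fy=4,interpolation=2))
E
```

```text
14.85 [ 0.1154  0.3726 -0.3833  2.1341  0.412   0.2622 -0.3011] [0.5883 0.0758 0.1157] [-0.3288  0.3148 -0.4907] [-0.1269  0.2998 -0.0484] 0.34828495834660483 0.0
dcm [-0.   -0.07  0.32] rv [-0.003 -0.004  0.005]
```

View pics/a3.png

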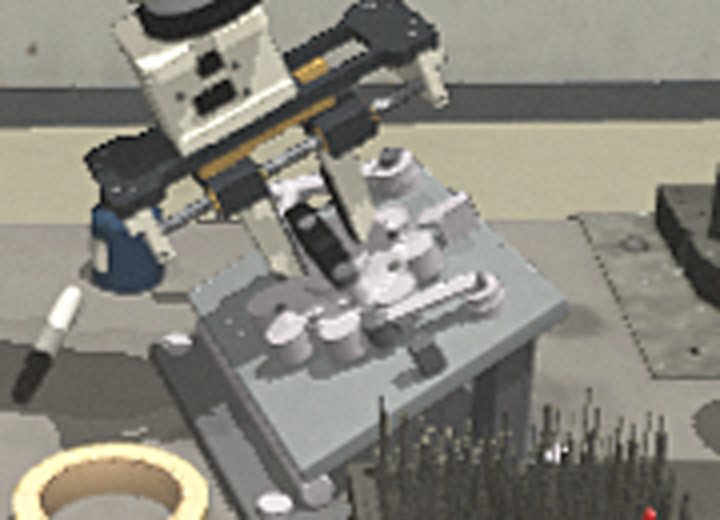

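The bar, seen at (320,240), points toward −y between the open fingers, so the wheel is in click 2. Next is the third click.

carry_out(
  claw=[1, 1, 1, 1, 1, 1, 1, 1, 1, 1, 1, 1, 1, 1, 1, 1],
  delta_pos=[
    [0, 0, 0],
    [0, 0, 0],
    [0, 0, 0],
    [0, 0, 0],
    [0, 0, 0],
    [0, 0, 0],
    [0, 0, 0],
    [0, 0, 0],
    [0, 0, 0],
    [0, 0, 0],
    [0, 0, 0],
    [0, 0, 0],
    [0, 0, 0],
    [0, 0, 0],
    [0, 0, 0],
    [0, 0, 0],
  ],
  angular=[
    [0, 0, 0],
    [0, 0, 0],
    [0, 0, 0],
    [0, 0, 0],
    [0, 0, 0],
    [0, 0, 0],
    [0, 0, 0.1],
    [0, 0, 0.1],
    [0, 0, 0.1],
    [0, 0, 0.1],
    [0, 0, 0.1],
    [0, 0, 0.1],
    [0, 0, 0.1],
    [0, 0, 0.08],
    [0, 0, 0],
    [0, 0, 0],
  ],
)

```text
clock: 16.5
position: [0.5865, 0.0755, 0.1148]
ee_rot: [2.555, 1.535, 0.606]
force: [-7.4, -1.4, 1.5]
width: 0.177
gripper_force: 29.7
```

```bash
python3 - <<'E'
from h import *
rep(2.356,.08,.037)
E
```

```text
16.5 [-0.0334  0.3526 -0.1973  2.1478  0.1333  0.2372 -0.8165] [0.5865 0.0755 0.1148] [-7.4034 -1.4155  1.4693] [-0.2833  1.2187  0.111 ] 0.1771968539614061 29.743935704464093
dcm [0.08 0.11 0.31] rv [-0.008  0.002  0.011]
```

carry_out(
  claw=[3.2, 3.2, 3.2, 3.2, 3.2, 3.2, 3.2, 3.2, 3.2, 3.2, 3.2, 3.2],
  delta_pos=[
    [0, 0, 0],
    [0, 0, 0],
    [0, 0, 0],
    [0, 0, 0],
    [0, 0, 0],
    [0, 0, -1],
    [0, 0, -2],
    [0, 0, -2],
    [0, 0, -2],
    [0, 0, -2],
    [0, 0, -2],
    [0, 0, 0],
  ],
  angular=[
    [0, 0, 0],
    [0, 0, 0],
    [0, 0, 0],
    [0, 0, 0],
    [0, 0, 0],
    [0, 0, 0],
    [0, 0, 0],
    [0, 0, 0],
    [0, 0, 0],
    [0, 0, 0],
    [0, 0, 0],
    [0, 0, 0],
  ],
)

```text
clock: 17.7
position: [0.5461, 0.0626, 0.2194]
ee_rot: [2.551, 1.532, 0.616]
force: [0.2, -0.5, -0.5]
width: 0.352
gripper_force: 0.0
```

```bash
python3 - <<'E'
from h import *
rep(2.356,.0,.037)
P={n:arm.get_image(n) for n in("side","top")}
v=[cv2.resize(P["side"]["frame"][110:260,220:400,::-1],None,fx=2.5,fy=2.5,interpolation=2),cv2.resize(P["top"]["frame"][110:260,180:310,::-1],None,fx=2.5,fy=2.5,interpolation=2)]
cv2.imwrite("pics/a4.png",np.hstack(v))
for l in("home_pin","lever_post"):
  r=[]
  for n,p in P.items():
    q=arm.place_of(l,p)
    if q: r.append(ray(p,q[0]["centre"])); print(l,n,np.array(q[0]["centre"])*[560,420],q[0]["conf"])
    if l=="home_pin": print("  exp",proj(p,w(h0,model(l,2.356,0))))
    else: print("  exp",proj(p,w(h0,model(l,0,.55,.0405))))
  if len(r)==2: print(*tri(r))
E
```

```text
17.7 [ 0.1011  0.1379 -0.3105  2.1119  0.0076  0.479  -0.6928] [0.5461 0.0626 0.2194] [ 0.1971 -0.524  -0.4538] [-0.1979  0.3844  0.0036] 0.35176896345170094 0.0
dcm [-0.16 -0.23 11.6 ] rv [-0.058  0.054  0.01 ]
home_pin side [295.792 199.584] 0.98
  exp [293.1431 201.3117]
home_pin top [277.704 191.52 ] 0.87
  exp [277.5741 191.308 ]
[0.5709 0.0421 0.114 ] [np.float64(0.0033757760487656643), np.float64(0.0033757760487657484)]
lever_post side [270.48 170.1 ] 0.64
  exp [271.8618 171.559 ]
lever_post top [196.728 212.1  ] 0.88
  exp [196.9556 212.3054]
[0.5228 0.2209 0.1097] [np.float64(0.0017307001380430789), np.float64(0.001730700138042973)]
```

View pics/a4.png

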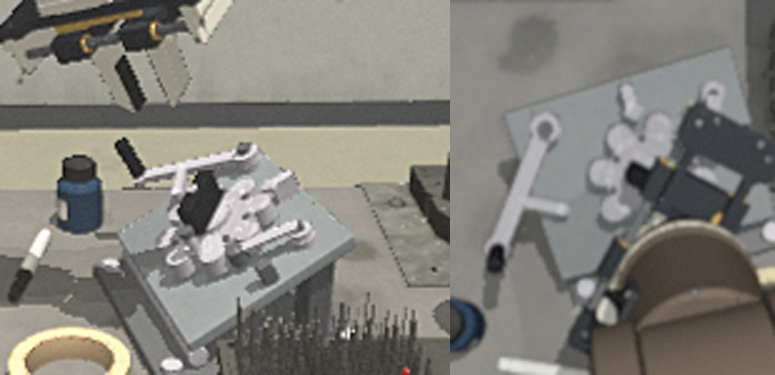

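Wheel is in click 3: the pin's expected and detected pixels agree to within 3 px. The lever is still out at about 0.55, with its post at (0.522, 0.220, 0.106). Next I turn the tool to grasp the post.

carry_out(
  claw=[4, 4, 4, 4, 4, 4, 4, 4, 4, 4, 4, 4, 4, 4, 4],
  delta_pos=[
    [0, 0, -1],
    [0, 0, -1],
    [0, 0, -1],
    [0, 0, 0],
    [0, 0, 0],
    [0, 0, 0],
    [0, 0, 0],
    [0, 0, 0],
    [0, 0, 0],
    [0, 0, 0],
    [0, 0, 0],
    [0, 0, 0],
    [0, 0, 0],
    [0, 0, 0],
    [0, 0, 0],
  ],
  angular=[
    [0, 0, -0.14],
    [0, 0, -0.14],
    [0, 0, -0.14],
    [0, 0, -0.14],
    [0, 0, -0.14],
    [0, 0, -0.14],
    [0, 0, -0.14],
    [0, 0, -0.14],
    [0, 0, -0.14],
    [0, 0, -0.14],
    [0, 0, -0.14],
    [0, 0, -0.14],
    [0, 0, -0.14],
    [0, 0, -0.14],
    [0, 0, 0],
  ],
)

```text
clock: 19.5
position: [0.5339, 0.0593, 0.243]
ee_rot: [0.134, 2.741, 0.196]
force: [-0.4, 0.4, -0.2]
width: 0.438
gripper_force: 0.0
```

```bash
cat >> h.py <<'E'
def post(lv,turn,tilt,down,show=True):
    """TCP so that the grasp axis meets the post point; TCP lies 'down' beyond the post point along tool z"""
    np.set_printoptions(precision=4,suppress=True)
    Rg=tgt(turn,tilt); X=w(h0,model("lever_post",0,lv,.042))+Rg[:,2]*down
    s=arm.observe();print(s["clock"],s["joints"],s["position"],s["force"],s["width"]);print(X,*delta(X,Rg));return X,Rg
E
python3 - <<'E'
from h import *
X,Rg=post(.55,.4,.25,-.07)
E
```

```text
19.5 [ 0.3636  0.115  -0.5784  2.0802  0.0441  0.5512  1.242 ] [0.5339 0.0593 0.243 ] [-0.4254  0.391  -0.2094] 0.4382190179962081
[0.5073 0.2165 0.1742] dcm [ 6.91 14.25  7.12] rv [0.068 0.151 0.017]
```

carry_out(
  claw=[4, 4, 4, 4, 4, 4, 4, 4, 4, 4],
  delta_pos=[
    [0.8, 1.8, 0],
    [0.8, 1.8, 0],
    [0.8, 1.8, 0.8],
    [0.8, 1.8, 0.8],
    [0.8, 1.8, 0.8],
    [0.8, 1.8, 0.8],
    [0.8, 1.8, 0.8],
    [0.8, 1.6, 0.8],
    [0, 0, 0.8],
    [0, 0, 0],
  ],
  angular=[
    [0.034, 0.075, 0.01],
    [0.034, 0.075, 0.01],
    [0, 0, 0],
    [0, 0, 0],
    [0, 0, 0],
    [0, 0, 0],
    [0, 0, 0],
    [0, 0, 0],
    [0, 0, 0],
    [0, 0, 0],
  ],
)

```text
clock: 20.5
position: [0.5001, 0.2113, 0.1871]
ee_rot: [0.177, 2.899, 0.122]
force: [-0.2, -0.3, -0.2]
width: 0.437
gripper_force: 0.0
```

```bash
python3 - <<'E'
from h import *
X,Rg=post(.55,.4,.25,.012)
P={n:arm.get_image(n) for n in("side","top")}
v=[cv2.resize(P["side"]["frame"][110:260,220:370,::-1],None,fx=2.5,fy=2.5,interpolation=2),cv2.resize(P["top"]["frame"][110:260,160:310,::-1],None,fx=2.5,fy=2.5,interpolation=2)]
cv2.imwrite("pics/a5.png",np.hstack(v))
E
```

```text
20.5 [-0.0594  0.2706 -0.5777  2.0074  0.3547  0.696   0.5962] [0.5001 0.2113 0.1871] [-0.1548 -0.3335 -0.2492] 0.4365946232697349
[0.5268 0.2222 0.0948] dcm [-0.33  0.47  9.65] rv [-0.001  0.    -0.007]
```

View pics/a5.png

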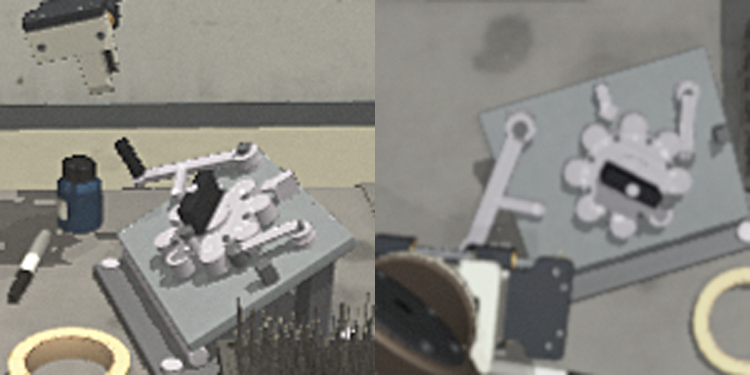

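Bar lies in click 3 (top crop (632,183)) and the gripper is above the post. Descending and gripping lightly.

carry_out(
  claw=[4, 4, 4, 4, 4, 4, 4, 4, 4],
  delta_pos=[
    [-0.15, 0.25, 1.2],
    [-0.15, 0.25, 1.2],
    [0, 0, 1.2],
    [0, 0, 1.2],
    [0, 0, 1.2],
    [0, 0, 1.2],
    [0, 0, 1.2],
    [0, 0, 1.2],
    [0, 0, 0],
  ],
  angular=[
    [0, 0, 0],
    [0, 0, 0],
    [0, 0, 0],
    [0, 0, 0],
    [0, 0, 0],
    [0, 0, 0],
    [0, 0, 0],
    [0, 0, 0],
    [0, 0, 0],
  ],
)

```text
clock: 21.5
position: [0.5265, 0.2226, 0.0949]
ee_rot: [0.175, 2.899, 0.122]
force: [-0.3, 0.2, -0.5]
width: 0.434
gripper_force: 0.0
```

carry_out(
  claw=[0.8, 0.8, 0.8, 0.8, 0.8, 0.8, 0.8],
  delta_pos=[
    [0, 0, 0],
    [0, 0, 0],
    [0, 0, 0],
    [0, 0, 0],
    [0, 0, 0],
    [0, 0, 0],
    [0, 0, 0],
  ],
  angular=[
    [0, 0, 0],
    [0, 0, 0],
    [0, 0, 0],
    [0, 0, 0],
    [0, 0, 0],
    [0, 0, 0],
    [0, 0, 0],
  ],
  force=10,
)

```text
clock: 22.2
position: [0.5276, 0.2225, 0.0973]
ee_rot: [0.176, 2.895, 0.123]
force: [0.2, -5.6, 5.5]
width: 0.192
gripper_force: 10.0
```

```bash
python3 - <<'E'
from h import *
for lv in (.55,.4,.25,.1,0,-.03): X,Rg=post(lv,.4,.25,.012)
E
```

```text
22.2 [-0.1743  0.4287 -0.4624  2.0492  0.5438  0.52    0.4218] [0.5276 0.2225 0.0973] [ 0.2382 -5.6279  5.525 ] 0.19206091927850535
[0.5268 0.2222 0.0948] dcm [ 0.14 -0.06  0.22] rv [-0.     0.003 -0.006]
22.2 [-0.1743  0.4287 -0.4624  2.0492  0.5438  0.52    0.4218] [0.5276 0.2225 0.0973] [ 0.2382 -5.6279  5.525 ] 0.19206091927850535
[0.5217 0.2055 0.0895] dcm [ 0.53 -1.82  0.49] rv [-0.     0.003 -0.006]
22.2 [-0.1743  0.4287 -0.4624  2.0492  0.5438  0.52    0.4218] [0.5276 0.2225 0.0973] [ 0.2382 -5.6279  5.525 ] 0.19206091927850535
[0.519  0.1879 0.0854] dcm [ 0.66 -3.63  0.7 ] rv [-0.     0.003 -0.006]
22.2 [-0.1743  0.4287 -0.4624  2.0492  0.5438  0.52    0.4218] [0.5276 0.2225 0.0973] [ 0.2382 -5.6279  5.525 ] 0.19206091927850535
[0.5187 0.1699 0.0825] dcm [ 0.53 -5.44  0.85] rv [-0.     0.003 -0.006]
22.2 [-0.1743  0.4287 -0.4624  2.0492  0.5438  0.52    0.4218] [0.5276 0.2225 0.0973] [ 0.2382 -5.6279  5.525 ] 0.19206091927850535
[0.5199 0.1579 0.0813] dcm [ 0.29 -6.63  0.92] rv [-0.     0.003 -0.006]
22.2 [-0.1743  0.4287 -0.4624  2.0492  0.5438  0.52    0.4218] [0.5276 0.2225 0.0973] [ 0.2382 -5.6279  5.525 ] 0.19206091927850535
[0.5204 0.1543 0.081 ] dcm [ 0.19 -6.98  0.93] rv [-0.     0.003 -0.006]
```

carry_out(
  claw=[0.8, 0.8, 0.8, 0.8, 0.8, 0.8, 0.8, 0.8, 0.8, 0.8],
  delta_pos=[
    [0.14, -0.59, 0.09],
    [0.13, -0.59, 0.09],
    [0.12, -0.59, 0.09],
    [0.07, -0.6, 0.07],
    [0.04, -0.6, 0.07],
    [0.02, -0.6, 0.07],
    [-0.02, -0.6, 0.05],
    [-0.04, -0.6, 0.05],
    [-0.07, -0.6, 0.05],
    [0, 0, 0],
  ],
  angular=[
    [0, 0, 0],
    [0, 0, 0],
    [0, 0, 0],
    [0, 0, 0],
    [0, 0, 0],
    [0, 0, 0],
    [0, 0, 0],
    [0, 0, 0],
    [0, 0, 0],
    [0, 0, 0],
  ],
)

```text
clock: 23.2
position: [0.5187, 0.1689, 0.084]
ee_rot: [0.177, 2.897, 0.121]
force: [-2.7, -2.5, 3.2]
width: 0.193
gripper_force: 10.0
```

```bash
python3 - <<'E'
from h import *
for lv in (.1,0): X,Rg=post(lv,.4,.25,.010)
p=arm.get_image("side");q=arm.place_of("lever_post",p);print([(x["conf"],np.array(x["centre"])*[560,420]) for x in q[:1]],[proj(p,w(h0,model("lever_post",0,l,.042))) for l in(.2,.1,0)])
E
```

```text
23.2 [-0.0767  0.4149 -0.4608  2.1223  0.5505  0.4524  0.4927] [0.5187 0.1689 0.084 ] [-2.6842 -2.4733  3.1564] 0.19294743244233417
[0.5182 0.1698 0.0844] dcm [ 0.05  0.09 -0.05] rv [-0.002  0.001 -0.007]
23.2 [-0.0767  0.4149 -0.4608  2.1223  0.5505  0.4524  0.4927] [0.5187 0.1689 0.084 ] [-2.6842 -2.4733  3.1564] 0.19294743244233417
[0.5194 0.1577 0.0832] dcm [-0.19 -1.1   0.02] rv [-0.002  0.001 -0.007]
[(0.67, array([267.512, 182.784]))] [array([268.556 , 181.3463]), array([268.625 , 184.0259]), array([269.1347, 186.5461])]
```

Following well; finish to the stop with a slight overpress.

carry_out(
  claw=[0.8, 0.8, 0.8, 0.8, 0.8, 0.8],
  delta_pos=[
    [-0.07, -0.4, 0.01],
    [-0.07, -0.4, 0.01],
    [-0.06, -0.35, 0],
    [-0.05, -0.25, 0],
    [0, 0, 0],
    [0, 0, 0],
  ],
  angular=[
    [0, 0, 0],
    [0, 0, 0],
    [0, 0, 0],
    [0, 0, 0],
    [0, 0, 0],
    [0, 0, 0],
  ],
)

```text
clock: 23.9
position: [0.5201, 0.158, 0.0836]
ee_rot: [0.173, 2.896, 0.127]
force: [-0.5, 7.3, -5.4]
width: 0.192
gripper_force: 9.7
```

```bash
python3 - <<'E'
from h import *
for lv in (0,): X,Rg=post(lv,.4,.25,.010)
E
```

```text
23.9 [-0.0438  0.4137 -0.4687  2.1291  0.5453  0.4415  0.5237] [0.5201 0.158  0.0836] [-0.4832  7.2542 -5.3825] 0.1916651539611286
[0.5194 0.1577 0.0832] dcm [ 0.07 -0.04  0.02] rv [ 0.003  0.002 -0.004]
```

carry_out(
  claw=[0.8, 0.8, 0.8, 0.8, 0.8],
  delta_pos=[
    [-0.02, -0.2, 0],
    [-0.02, -0.2, 0],
    [0, 0, 0],
    [0, 0, 0],
    [0, 0, 0],
  ],
  angular=[
    [0, 0, 0],
    [0, 0, 0],
    [0, 0, 0],
    [0, 0, 0],
    [0, 0, 0],
  ],
)

```text
clock: 24.4
position: [0.52, 0.1577, 0.0837]
ee_rot: [0.168, 2.895, 0.134]
force: [-0.3, 16.9, -8.4]
width: 0.192
gripper_force: 9.5
```

Firm stop reached: the force rose while the position held. Releasing and withdrawing.

carry_out(
  claw=[4, 4, 4, 4, 4, 4, 4, 4, 4, 4, 4, 4, 4, 4],
  delta_pos=[
    [0.0, 0.2, 0],
    [0, 0.2, 0],
    [0, 0, 0],
    [0, 0, 0],
    [0, 0, -1],
    [0, 0, -2],
    [0, 0, -2],
    [0, 0, -2],
    [0, 0, -2],
    [0, 0, -2],
    [0, 0, -2],
    [0, 0, -2],
    [0, 0, -2],
    [0, 0, 0],
  ],
  angular=[
    [0, 0, 0],
    [0, 0, 0],
    [0, 0, 0],
    [0, 0, 0],
    [0, 0, 0],
    [0, 0, 0],
    [0, 0, 0],
    [0, 0, 0],
    [0, 0, 0],
    [0, 0, 0],
    [0, 0, 0],
    [0, 0, 0],
    [0, 0, 0],
    [0, 0, 0],
  ],
)

```text
clock: 25.8
position: [0.4801, 0.145, 0.2513]
ee_rot: [0.175, 2.892, 0.124]
force: [0.3, -0.4, -0.1]
width: 0.433
gripper_force: 0.0
```

```bash
python3 - <<'E'
from h import *
P={n:arm.get_image(n) for n in("side","top")}
for n,p in P.items():
  for l in("lever_post","home_pin"):
    q=arm.place_of(l,p);print(n,l,[(x["conf"],np.array(x["centre"])*[560,420]) for x in q[:1]],[proj(p,w(h0,model(l,2.356,v,.042))).round(1) for v in(.1,.05,0)])
v=[cv2.resize(P["side"]["frame"][110:260,220:370,::-1],None,fx=2.5,fy=2.5,interpolation=2),cv2.resize(P["top"]["frame"][110:260,160:310,::-1],None,fx=2.5,fy=2.5,interpolation=2)]
cv2.imwrite("pics/a6.png",np.hstack(v)); print(arm.observe()["force"])
E
```

```text
side lever_post [(0.67, array([269.528, 183.204]))] [array([268.6, 184. ]), array([268.8, 185.3]), array([269.1, 186.5])]
side home_pin [(0.92, array([294.  , 197.61]))] [array([293.1, 201.3]), array([293.1, 201.3]), array([293.1, 201.3])]
top lever_post [(0.65, array([227.92 , 213.696]))] [array([221.4, 216.5]), array([224.1, 216.3]), array([226.8, 215.9])]
top home_pin [(0.96, array([278.6, 191.1]))] [array([277.6, 191.3]), array([277.6, 191.3]), array([277.6, 191.3])]
[ 0.54211854  0.31696412 -0.36088304]
```

View pics/a6.png

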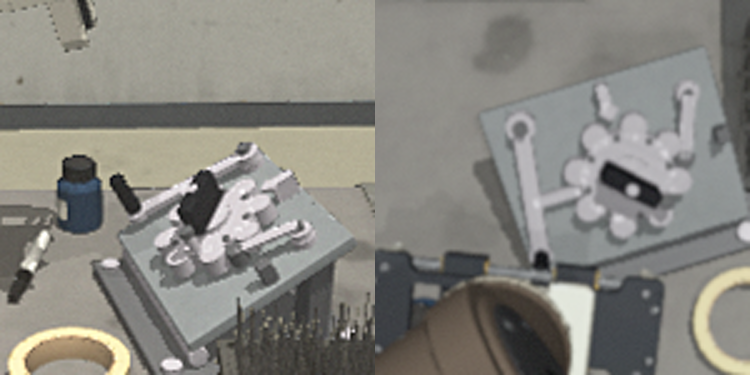

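The tooth, at (575,197) in the top crop, sits between two lobes. The post is at its "fully in" pixel, the wheel is in click 3, and the gripper is clear.

```bash
python3 -c "
from cell import arm
print(arm.sign_off())"
```

```text
the job is handed in; nothing more can be done
None
```

I turned the star wheel clockwise one click at a time to the third click past the pointer, swung the lock lever in to its stop, released it, backed the gripper clear and handed the job in at about 26 s; `sign_off()` returned no verdict.

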